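# Set the filter wheel to the open position and take a reading

## Task

On the white photometer, push the upright tab of the black filter wheel around with a fingertip until it points squarely at the ring symbol (the open circle), leave it there, and then press the round read key fully down and let it come back up. Only push and press: do not pinch the tab or lift the wheel, and leave the cuvette and everything else on the bench as they are.

Things in the scene. Friction and masses are not known exactly. Their poses are not given: they have to be found in the camera images.
- photometer: white bench photometer, fixed, 220 (its x) x 330 (its y) mm, flat top 80 mm above the bench; origin at bench height under its centre, x towards its back, y to its left, z up. On top: the wheel with its axis at (0, 55) mm, the read key at (-65, -105) mm, and a black cuvette holder, 24 mm square and 22 mm high, at (55, -105) mm in this frame. It stands turned up to 20 degrees
- hub (a point): centre of the filter wheel, on its axis, at the height of the wheel's upper face, 95 mm above the bench. The wheel is a level black disc 124 mm across and 12 mm thick carrying small glass filters, flush but for frames under 1 mm high and a hub boss of 28 mm diameter and 4 mm height
- tab (a point): middle of the top face of the wheel's one tab: an upright aluminium block rising 36 mm above the wheel's face (top 131 mm above the bench), 16 mm long radially and 12 mm wide along the way it travels, its centre 52 mm from the wheel's axis. A small low nose on its outer side points outwards. About 2.5 N sideways on the tab turns the wheel; it has no clicks and no stops, turns both ways, and stays where it is left
- aim (a point): the point the tab aims at: on the straight line from the hub through the tab, 88 mm from the axis, 3 mm above the photometer's top, i.e. on the circle of the symbols; turns with the wheel
- face_acw: flat pad, 14 x 34 mm and 2 mm thick, forming the side of the tab that one pushes on to turn the wheel anticlockwise seen from above; fixed to the tab, included in its 12 mm width; origin at the pad's centre, 18 mm below the tab's top
- face_cw: the same pad on the tab's other side, pushed on to turn the wheel clockwise; origin at its centre. The tab is pushed on one side only, never squeezed between the two
- wheel (a joint): turn of the wheel in rad, growing anticlockwise seen from above; at 0 the tab points along the photometer's own -x (its front), and at pi to its back. It starts with the tab towards the back, within 45 degrees; no symbol lies in that part
- wheel_lift (a joint): height in m by which the wheel is raised off its spindle seat: 0 when seated. The wheel is held down only by its weight and a weak spring, so pulling up on the tab (over about 6 N) lifts it off
- label_ring: the ring symbol, the one wanted: a flat raised black ring, 34 mm outside and 21 mm inside diameter, 2.5 mm high, fixed on the photometer's top; origin at its centre on the photometer's top. The four symbols stand on a circle of 88 mm radius about the wheel's axis, at 30 and 90 degrees to each side of the photometer's front direction; which stands where varies
- label_disc: solid round black disc symbol, 32 mm across, 2.5 mm high; origin at its centre
- label_bar: black bar symbol, 34 x 9 mm, 2.5 mm high; origin at its centre
- label_cross: black cross symbol of two bars 34 x 9 mm, 2.5 mm high; origin at its centre
- read_key (a joint): how far the read key is pressed, in m: 0 up, 0.006 fully down, by a spring that needs about 5 N at the bottom; it springs back
- read_key_top (a point): middle of the top face of the read key, a round white key 28 mm across in a grey housing on the photometer's top, pressed straight down; its top is 102 mm above the bench when up, and 10 mm above its round housing, which is 44 mm across
- cuvette: clear square cuvette with a white cap, 12 x 12 mm, 46 mm high, standing loose in the holder and sticking out 29 mm above it (up to 131 mm above the bench); origin under its centre
- jar: amber screw-top jar, 48 mm across, 62 mm high, standing just beside the photometer's left (+y) end; origin under its centre; to be left alone
- bottle: white bottle, 54 mm across, 125 mm high, standing just beside the photometer's right (-y) end; origin under its centre; to be left alone
- rack: green tube rack with capped tubes (one piece), 75 x 160 mm, 99 mm high; origin under its centre; to be left alone
- beaker: glass beaker, 70 mm across, 85 mm high; origin under its centre; to be left alone
- slide_box: grey slide box lying flat, 80 x 100 mm, 32 mm high; origin under its centre; to be left alone
- tip_box: blue pipette-tip box, 85 x 120 mm, 53 mm high; origin under its centre; to be left alone
- pipette: hand pipette lying flat, about 232 mm long along its x, 26 mm wide, 24 mm high; origin on its underside, near mid-length; to be left alone

How it is judged:
On the way, in this order (a step that is already met when the one before it is completed fails the run):
1. the wheel rests with its tab pointing at the ring symbol (the aim point within 9 mm of the ring's centre) (horizontal distance between aim and label_ring below 0.009 m and velocity of joint wheel between -0.05 and 0.05 rad/s), for 0.3 s.
2. the read key is pressed down (at least 4.5 mm of its 6 mm) with the tab still at the ring (value of joint read_key above 0.0045 m and horizontal distance between aim and label_ring below 0.009 m), for 0.05 s.
At the end, for the whole second after the job is handed in: wheel at rest and seated (raised under 2 mm), aim point within 9 mm of the ring's centre, read key back up (within 1.5 mm), cuvette in its holder (within 8 mm, tilt under 0.2 rad), every other loose thing within 25 mm of where it was (all of step 1 and value of joint read_key below 0.0015 m and value of joint wheel_lift below 0.002 m and distance of cuvette from where it was at the start of the episode below 0.008 m and angle between cuvette's own z axis and vertical below 0.2 rad and distance of each of jar, bottle, rack, beaker, slide_box, tip_box, pipette from where it was at the start of the episode below 0.025 m); the robot touches nothing.
It fails at once if the tab is pinched: the fingers press on both of its sides at once (over 1.5 N each) (contact force between the fingers and face_acw above 1.5 N and contact force between the fingers and face_cw above 1.5 N).
It fails at once if the wheel is lifted more than 6 mm off its seat (value of joint wheel_lift above 0.006 m).
It fails at once if the cuvette is lifted out, moved by 8 mm or tipped by 0.2 rad (distance of cuvette from where it was at the start of the episode above 0.008 m or angle between cuvette's own z axis and vertical above 0.2 rad).
It fails at once if another thing on the bench is moved by more than 25 mm or tipped over (distance of any of jar, bottle, rack, beaker, slide_box, tip_box, pipette from where it was at the start of the episode above 0.025 m or angle between any of jar, bottle, beaker, rack's own z axis and vertical above 0.5 rad).
It also fails if it takes over 69 s, if anything falls off the work surface, if the arm or the gripper's body presses on something with over 40 N, if the wrist force passes 120 N, or if a joint passes its speed limit or range.

## Robot

A 6-joint arm with a two-finger parallel gripper is mounted at the origin on the work surface. World frame = base frame: x ahead of the robot, y to its left, z up, the work surface at z = 0. Lengths are in m, angles in rad, forces in N, time in s.
With the tool pointing down it reaches from about 0.35 to 0.775 m from the base axis. Payload 7.3 kg.
Tool frame: the origin (TCP) lies at the very end of the fingers, on their centre line; the grasp point (between the pads) lies 19 mm behind it; z points along the fingers, y is the line along which they close (so a half turn about z gives the same grasp; the last joint's range is limited). The gripper opens to 92 mm and grips with 3 to 60 N. Pads are 19 mm wide; open, the fingers measure 130 mm over their backs; the gripper's body (75 mm by 190 mm) begins 47 mm behind the grasp point.
Start: joints at [1.1, 0.342, 1.524, -0, 1.275, -0.146], TCP at [0.168, 0.498, 0.227] pointing down, gripper open.
Joint ranges: [-2.53, 2.53], [-0.77, 2.02], [0.04, 2.7], [-1, 4.14], [0.28, 2.66], [-3.11, 3.11]. Speed limits (rad/s): [2.57, 2.57, 3.14, 3.14, 3.14, 3.14].

## Interface

Orientations are given as [roll, pitch, yaw] about the fixed x, y, z axes, in that order (R = Rz(yaw) Ry(pitch) Rx(roll)).
In Python, from cell import robot gives the robot as it stands.
- The arm moves only by the tool apply_moves, never from a script. Its argument "motion" is text: rows parted by semicolons, each of 7 numbers parted by spaces: the opening in per cent of the stroke, from 0 (shut) to 100 (fully open), then the shift along the tool's x, y, z in cm, then the turn, a rotation vector about the tool's x, y, z in rad. A call has 1 to 20 rows; each row shifts and turns the commanded pose from where the row before left it, along the tool's axes as they then stand; what a row does not reach is not made up. A row lasts 1/8 s, in which the tool goes at most 62.5 mm and 10.7 degrees, less where a joint would pass 70% of its speed; a pose out of reach is approached as far as the arm can. A call with a gripper value outside its range is refused whole. The fingers move at their own pace and stop on an object; "force" is the grip in N (left out, the last holds). Time passes only in rows, so rows that do not move let the fingers close. It gives the time, the measured TCP pose, the force, the opening and the grip force at its end, in the units of the state.
- robot.observe(): the state, without advancing time (a new reading comes with each control period).
- robot.read_camera(name): name is "side" or "top"; returns a dict with "img" (420x560x3 uint8, red, green, blue), "fovy" (degrees; the focal length in pixels is half the picture's height over the tangent of half this angle, whatever the lens; pixels are square), "cx", "cy" (the principal point, pixels), "R" (3x3) and "t" (3): a world point X has camera coordinates R X + t. Camera axes: x right, y down, z forward; pixel columns grow to the right and rows downward; lengths in m; the calibration is good to about 2 mm. A picture is of the moment at which its call begins. There is no depth.
- robot.hand_in(): hands the job in; it is judged then, once.
Trained networks look in a picture, given as the dict that the camera call returned (one of the last four; its "shot" number tells which), for a name from the list of things; names that differ only in an ending like _2 or _b are one class to them, and where a whole thing is asked for, a point or a joint stands for the part that bears it (a point fixed in the world has none). Each returns a list of dicts, best first, with "score" (0 to 1); they miss things now and then, are a little off and sometimes report something else, mostly with a low value. They report only what shows in the picture. A call takes as long as a camera call.
- robot.search_frame(target, picture): "centre" ([x, y, z] in m, in world coordinates, good to about 4 mm: the middle of the surface that is visible of it).
- robot.trace(target, picture): "pixels" (420x560 bool, what is visible of it).
The state is a dict: "time": time; "qpos": joint angles; "qvel": joint speeds; "joint_efforts": joint torques, N m; "tool_pos": TCP position; "tool_rot": TCP orientation; "contact_force": force on the tool from outside, world axes, zero at the start; "torque": the same for the moment, N m; "opening": finger opening in m; "grip_force": force on a finger pad.
Only numpy, scipy, OpenCV 4.12 (cv2) and the standard library are available. Lean on these libraries where they do the work, as an engineer would, in place of code of your own. Each camera call takes 0.05 s, during which the arm holds its last target. There are 200 camera calls.

## Working session

There is one attempt and no reset: what is moved stays moved. The work goes in short steps, Python scripts to look and compute and a tool call to move; the robot and the scene stay as the last step left them, time stands still between calls to the robot, and variables do not carry over. Pictures are saved under pics/ and viewed, at most 10 in all, crops included, and the job is handed in when it is done.

Besides the shell and the picture viewer there is one more tool, called after ">>>" by a JSON object that holds its "fn" and its "kwargs", one argument or row to a line. apply_moves: Moves the arm, as the interface text tells. Its arguments: {"type":"object","properties":{"motion":{"type":"string"},"force":{"type":"number"}},"required":["motion"]}

```bash
mkdir -p pics; cat > h.py <<'E'
import numpy as np, cv2
from cell import robot
def save(p,n): cv2.imwrite('pics/'+n,cv2.cvtColor(p['img'],cv2.COLOR_RGB2BGR))
def f(p): return p['img'].shape[0]/2/np.tan(np.radians(p['fovy'])/2)
def proj(p,X):
    c=p['R']@np.array(X)+p['t']; return np.array([p['cx']+f(p)*c[0]/c[2],p['cy']+f(p)*c[1]/c[2]])
def ray(p,uv,z):
    R=np.array(p['R']);o=-R.T@p['t'];d=R.T@np.array([(uv[0]-p['cx'])/f(p),(uv[1]-p['cy'])/f(p),1]);return o+d*(z-o[2])/d[2]
E
python3 - <<'E'
from h import *
for c in ['top','side']:
    p=robot.read_camera(c);save(p,c+'1.png')
    for n in ['photometer','hub','tab','label_ring','label_disc','label_bar','label_cross','read_key_top','cuvette','jar','bottle','rack','beaker','face_acw','face_cw']:
        r=robot.search_frame(n,p)
        print(c,n,[(np.round(q['centre'],3).tolist(),round(q['score'],2)) for q in r[:2]])
print(robot.observe())
E
```

```text
top photometer [([0.557, -0.008, 0.079], 0.64)]
top hub [([0.551, 0.042, 0.095], 0.85)]
top tab [([0.551, 0.042, 0.097], 0.57)]
top label_ring [([0.488, -0.017, 0.082], 0.54), ([0.574, -0.043, 0.083], 0.3)]
top label_disc []
top label_bar []
top label_cross [([0.524, 0.433, 0.06], 0.35)]
top read_key_top [([0.607, -0.469, 0.052], 0.51)]
top cuvette []
top jar [([0.469, 0.181, 0.061], 0.59)]
top bottle [([0.653, -0.214, 0.086], 0.85)]
top rack [([0.522, 0.434, 0.06], 0.63)]
top beaker [([0.407, -0.453, 0.048], 0.62)]
top face_acw []
top face_cw [([0.549, 0.043, 0.095], 0.68), ([0.53, -0.125, 0.103], 0.6)]
side photometer [([0.559, 0.048, 0.082], 0.75)]
side hub [([0.55, 0.052, 0.094], 0.93)]
side tab [([0.549, 0.056, 0.093], 0.82)]
side label_ring []
side label_disc [([0.568, -0.041, 0.086], 0.53)]
side label_bar []
side label_cross [([0.526, 0.131, 0.079], 0.54), ([0.313, -0.317, 0.017], 0.45)]
side read_key_top [([0.466, 0.198, 0.052], 0.7), ([0.569, -0.039, 0.087], 0.39)]
side cuvette []
side jar [([0.467, 0.2, 0.053], 0.57)]
side bottle [([0.657, -0.202, 0.083], 0.89), ([0.465, 0.198, 0.053], 0.59)]
side rack [([0.527, 0.462, 0.057], 0.63)]
side beaker []
side face_acw []
side face_cw [([0.604, 0.058, 0.117], 0.5)]
{'time': 1.6, 'qpos': array([ 1.09997468e+00,  3.42035431e-01,  1.52406860e+00,  5.24190548e-06,
        1.27538149e+00, -1.46029739e-01]), 'qvel': array([-0.00209256,  0.00126539,  0.00022399,  0.00089412,  0.00165268,
       -0.00095167]), 'joint_efforts': array([-5.26118583e-04, -4.31127906e+01, -2.44472855e+01,  7.15996628e-02,
        4.84582689e-02,  2.11286442e-05]), 'tool_pos': array([0.16754401, 0.49759002, 0.22673308]), 'tool_rot': array([3.14148593e+00, 1.06270998e-05, 2.81679922e+00]), 'contact_force': array([ 0.0039187 , -0.79128465, -0.3465981 ]), 'torque': array([-0.00603339, -0.04517356, -0.02034625]), 'grip_force': 0.0, 'opening': 0.09163359820847486}
```

View pics/top1.png

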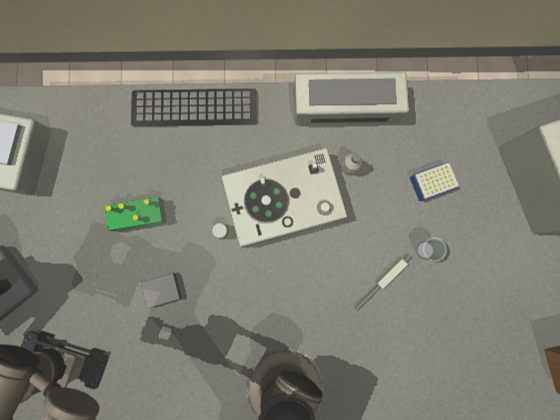

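View pics/side1.png

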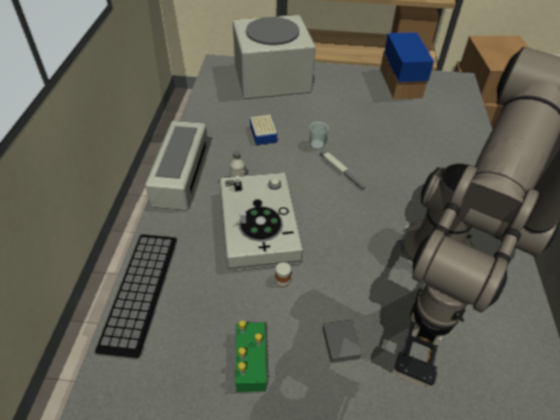

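The top view shows the wheel hub at about (266,200), with the tab at the back near (263,182). The ring is at (288,222), disc (295,193), bar (258,230), cross (237,209), and the key at (325,207). I'll refine these on an enlarged crop.

```bash
cat > m.py <<'E'
from h import *
from scipy.optimize import least_squares
p=robot.read_camera('top')
g=cv2.cvtColor(p['img'],cv2.COLOR_RGB2GRAY)
# dark blobs on the white top
m=(g<95).astype('uint8'); n,l,s,c=cv2.connectedComponentsWithStats(m)
pts={}
for name,uv in dict(cross=(237,209),bar=(258,230),ring=(288,222),disc=(295,193)).items():
    # darkness-weighted centroid in window
    y,x=np.mgrid[uv[1]-9:uv[1]+10,uv[0]-9:uv[0]+10]; w=np.clip(150-g[y,x].astype(float),0,None)
    w[(x-266)**2+(y-200)**2<24.5**2]=0
    pts[name]=np.array([(x*w).sum()/w.sum(),(y*w).sum()/w.sum()]); print(name,pts[name],w.sum())
W={k:ray(p,v,.0825)[:2] for k,v in pts.items()}
ang=dict(zip(['disc','ring','bar','cross'],np.radians([90,30,-30,-90]))) # cw positive... fixed below
def model(q,k):
    # front=-x of photometer, y left; disc at -y side
    a=ang[k]; v=np.array([-np.cos(a)*.088,-np.sin(a)*.088]); c,s_=np.cos(q[2]),np.sin(q[2])
    return q[:2]+np.array([[c,-s_],[s_,c]])@v
r=least_squares(lambda q:np.concatenate([model(q,k)-W[k] for k in W]),[.551,.042,.2])
q=r.x;print('hub,yaw',q,np.round(r.fun*1000,1))
R=np.array([[np.cos(q[2]),-np.sin(q[2])],[np.sin(q[2]),np.cos(q[2])]])
o=q[:2]-R@[0,.055]
print('origin',o,'key',o+R@[-.065,-.105],'cuv',o+R@[.055,-.105],'ring',model(q,'ring'))
print({k:np.round(v,3) for k,v in W.items()}, 'keypx',proj(p,[*(o+R@[-.065,-.105]),.102]))
for k in range(0,1): print(proj(p,[*q[:2],.095]))
cr=cv2.resize(p['img'][140:255,210:375],None,fx=4.8,fy=4.8,interpolation=cv2.INTER_CUBIC)
import sys
cv2.imwrite('pics/%s.png'%sys.argv[1],cr[...,::-1])
np.save('pose.npy',q)
E
python3 m.py c1
```

```text
cross [236.62103378 208.41760491] 3908.0
bar [258.28       229.52172043] 2325.0
ring [287.26322115 221.640625  ] 3328.0
disc [294.61086749 192.67740705] 5245.0
hub,yaw [0.54923491 0.04455358 0.24773654] [-0.3 -0.6  0.   0.4  0.4  0.1 -0.2  0. ]
origin [ 0.56272148 -0.00876726] key [ 0.525453   -0.12650027] cuv [ 0.6417894  -0.09707504] ring [ 0.48614063 -0.01679062]
{'cross': array([0.528, 0.13 ]), 'bar': array([0.465, 0.068]), 'ring': array([ 0.486, -0.017]), 'disc': array([ 0.571, -0.041])} keypx [324.9093928  206.47995883]
[265.72214634 199.96715884]
```

View pics/c1.png

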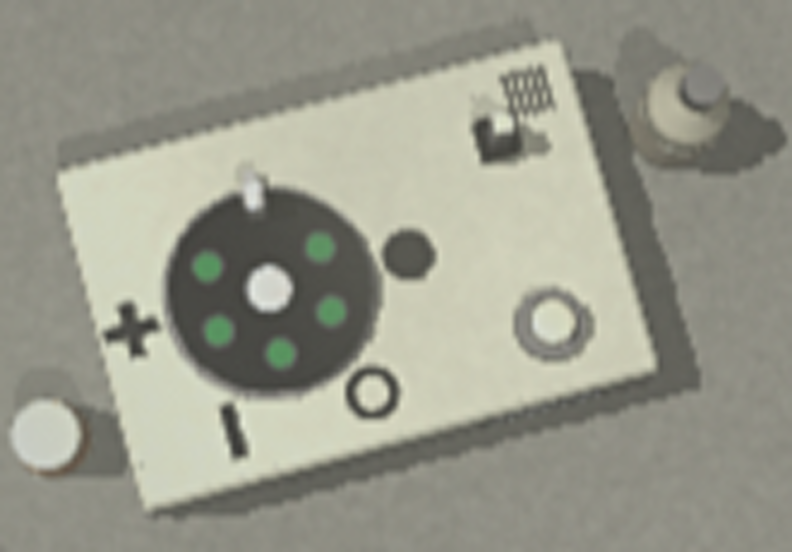

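The fit agrees to under 1 mm: hub (0.549, 0.045), photometer yaw 14.2°, ring at world angle −136°. The tab is at crop (253,193). Next I'll get the tab's angle and the approach move.

```bash
cat > g.py <<'E'
from h import *
q=np.load('pose.npy')
def goto(pos,yaw):
    s=robot.observe();from scipy.spatial.transform import Rotation as Ro
    R=Ro.from_euler('xyz',s['tool_rot']).as_matrix()
    print('shift cm (tool):',np.round(R.T@(np.array(pos)-s['tool_pos'])*100,2),'turn z:',round(-((yaw-s['tool_rot'][2]+np.pi)%(2*np.pi)-np.pi),3))
def polar(th,rad,tan,z): return [q[0]+rad*np.cos(th)-tan*np.sin(th),q[1]+rad*np.sin(th)+tan*np.cos(th),z]
E
python3 - <<'E'
from g import *
p=robot.read_camera('top')
t=ray(p,(262.6,180.6),.129)[:2]-q[:2]; th=np.arctan2(t[1],t[0]); print(t,np.hypot(*t),np.degrees(th))
s=robot.read_camera('side')
for d in (-5,0,5,10,15,20):
    a=np.radians(d); X=[q[0]+.052*np.cos(a),q[1]+.052*np.sin(a),.131]
    print(d,proj(p,X),proj(s,X))
r=robot.trace('tab',p)
g=p['img'].astype(int).min(2); 
print(g[174:190,255:272])
goto(polar(th,.052,.032,.22),th+np.pi/2)
E
```

```text
[0.05078033 0.00713995] 0.051279826153141105 8.003581875744102
-5 [266.68262126 180.02706468] [243.72946479 209.77025627]
0 [265.08549473 179.99069847] [243.4308833  210.89250387]
5 [263.49070711 180.09125719] [243.2642384  212.03165948]
10 [261.91019927 180.32803106] [243.23166549 213.1791645 ]
15 [260.35581591 180.69930628] [243.33429718 214.32628311]
20 [258.83922096 181.2023755 ] [243.57222775 215.46416763]
[[181 182 184 184 173 163 162 163 177 179 181 182 183 183 181 181 181]
 [182 183 184 182 163 164 169 170 173 177 180 183 183 181 180 180 181]
 [184 183 183 180 162 166 176 174 153 150 157 182 183 182 182 182 181]
 [184 184 184 180 162 165 177 182 165 127 129 182 184 183 182 182 180]
 [184 185 184 181 172 174 193 203 199 150 114 158 158 160 161 170 172]
 [186 185 174 164 164 175 206 212 208 156  87 103 102 110 113 130 138]
 [185 165 143 120 117 143 199 212 202 144  71  66  68  74  74  82  92]
 [156 122  97  75  70 107 194 216 204 156  80  62  67  67  69  68  71]
 [ 98  77  65  64  61  92 178 215 196 156  85  65  68  69  70  70  70]
 [ 64  66  65  67  65  76 128 170 148 116  77  66  69  69  69  70  72]
 [ 64  67  68  68  67  67  80  99  95  92  74  67  67  69  71  71  72]
 [ 67  68  67  70  69  67  73  83  80  81  74  70  71  71  72  73  73]
 [ 68  68  68  70  69  68  70  71  69  70  72  72  73  72  73  75  75]
 [ 68  69  69  69  69  69  69  69  70  70  71  72  72  73  73  74  73]
 [ 66  69  68  68  68  69  70  70  71  70  71  71  72  73  72  73  74]
 [ 68  69  67  69  70  69  69  69  71  71  72  71  72  72  74  73  73]]
shift cm (tool): [-53.85 -25.56   0.67] turn z: 1.106
```

>>> {"fn": "apply_moves", "kwargs": {
  "motion": "0 -4.15 -1.97 0 0 0 0;0 -4.14 -1.97 0 0 0 0;0 -4.14 -1.97 0 0 0 0;0 -4.14 -1.97 0 0 0 0;0 -4.14 -1.97 0 0 0 0;0 -4.14 -1.97 0 0 0 0;0 -4.14 -1.97 0 0 0 0;0 -4.14 -1.97 0 0 0 0;0 -4.14 -1.97 0 0 0 0;0 -4.14 -1.97 0 0 0 0;0 -4.14 -1.97 0 0 0 0;0 -4.14 -1.97 0 0 0 0;0 -4.14 -1.97 0 0 0 0"
}}

```text
time: 3.42
tool_pos: [0.597, 0.0819, 0.2267]
tool_rot: [3.141, 0.0, 2.817]
contact_force: [0.8, 0.4, 0.6]
opening: 0.0006
grip_force: 0.0
```

>>> {"fn": "apply_moves", "kwargs": {
  "motion": "0 0 0 0 0 0 0.138;0 0 0 0 0 0 0.138;0 0 0 0 0 0 0.138;0 0 0 0 0 0 0.138;0 0 0 0 0 0 0.138;0 0 0 0 0 0 0.138;0 0 0 0 0 0 0.138;0 0 0 0 0 0 0.14;0 0 0 0 0 0 0"
}}

```text
time: 4.55
tool_pos: [0.596, 0.0831, 0.2266]
tool_rot: [-3.142, -0.0, 1.712]
contact_force: [-0.2, -0.2, -0.2]
opening: 0.0004
grip_force: 0.0
```

```bash
python3 - <<'E'
from g import *
th=np.radians(8)
goto(polar(th,.052,.032,.108),th+np.pi/2)
o=robot.observe();print(o['time'],o['tool_pos'],o['tool_rot'],o['opening'],o['qpos'],o['contact_force'])
p=robot.read_camera('side');save(p,'s2.png');print(proj(p,o['tool_pos']))
cv2.imwrite('pics/s2.png',cv2.resize(p['img'][100:300,150:400],None,fx=3,fy=3,interpolation=cv2.INTER_CUBIC)[...,::-1])
E
```

```text
shift cm (tool): [ 0.03  0.04 11.86] turn z: 0.002
4.55 [0.59595397 0.08310839 0.2266374 ] [-3.14151102e+00 -8.20617045e-05  1.71204220e+00] 0.0004026608445356827 [ 1.12102547e-02  4.84620916e-01  1.30028179e+00  7.24361308e-05
  1.35678153e+00 -1.30051005e-01] [-0.16893922 -0.15449262 -0.2341567 ]
[242.06026438 197.99148567]
```

View pics/s2.png

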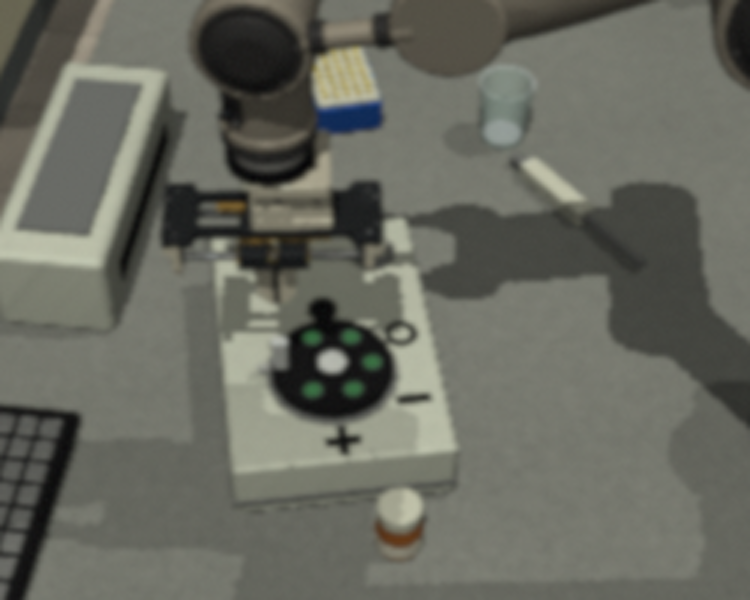

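The side view shows the closed fingers above and to the +y side of the tab (tab at crop (280,350)), with the path clear. I'll lower and close in.

>>> {"fn": "apply_moves", "kwargs": {
  "motion": "0 0 0 3 0 0 0;0 0 0 3 0 0 0;0 0 0 3 0 0 0;0 0 0 2.85 0 0 0;0 0 0 0 0 0 0;0 -0.8 0 0 0 0 0;0 -0.8 0 0 0 0 0;0 0 0 0 0 0 0"
}}

```text
time: 5.6
tool_pos: [0.599, 0.0664, 0.1094]
tool_rot: [3.139, 0.0, 1.71]
contact_force: [-0.7, 0.1, -0.5]
opening: 0.0005
grip_force: 0.0
```

>>> {"fn": "apply_moves", "kwargs": {
  "motion": "0 -0.74 0.165 0 0 0 0.14;0 -0.74 0.165 0 0 0 0.14;0 0 0 0 0 0 0"
}}

```text
time: 5.98
tool_pos: [0.6028, 0.0525, 0.1088]
tool_rot: [3.141, -0.0, 1.432]
contact_force: [0.6, 0.2, -0.5]
opening: 0.0007
grip_force: 0.1
```

```bash
python3 - <<'E'
from g import *
o=robot.observe();print(o['time'],o['tool_pos'],o['tool_rot'],o['contact_force'])
d=o['tool_pos'][:2]-q[:2];th=o['tool_rot'][2]-np.pi/2
print('th',np.degrees(th),'rad',d@[np.cos(th),np.sin(th)],'tan',d@[-np.sin(th),np.cos(th)])
p=robot.read_camera('side')
cv2.imwrite('pics/s3.png',cv2.resize(p['img'][150:280,180:330],None,fx=4.5,fy=4.5,interpolation=cv2.INTER_CUBIC)[...,::-1])
E
```

```text
5.975 [0.60281377 0.05253276 0.10878937] [ 3.14062590e+00 -2.91424511e-04  1.43157849e+00] [ 0.59100527  0.23820795 -0.49761884]
th -7.9765942532969625 rad 0.051953214754625804 tan 0.015337038579331625
```

View pics/s3.png

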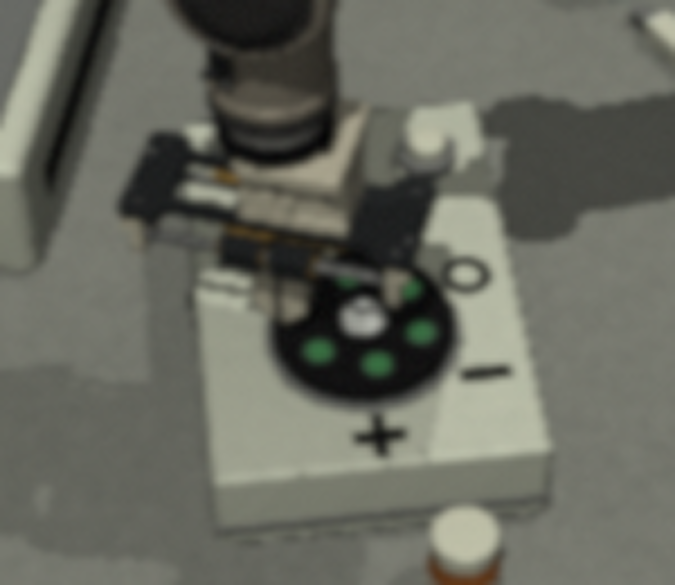

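The green filters have turned and the fingers now stand where the tab was, so the push is working. I'll continue the arc to about 8° short.

>>> {"fn": "apply_moves", "kwargs": {
  "motion": "0 -0.74 0.165 0 0 0 0.14;0 -0.74 0.165 0 0 0 0.14;0 -0.74 0.165 0 0 0 0.14;0 -0.74 0.165 0 0 0 0.14;0 -0.74 0.165 0 0 0 0.14;0 0 0 0 0 0 0"
}}

```text
time: 6.78
tool_pos: [0.5951, 0.0163, 0.1085]
tool_rot: [3.141, -0.0, 0.734]
contact_force: [1.1, 0.5, -0.0]
opening: 0.0007
grip_force: 0.3
```

```bash
cat > st.py <<'E'
from g import *
o=robot.observe();print(o['time'],o['tool_pos'],o['qpos'],o['contact_force'])
d=o['tool_pos'][:2]-q[:2];th=o['tool_rot'][2]-np.pi/2
print('th',np.degrees(th),'rad',d@[np.cos(th),np.sin(th)],'tan',d@[-np.sin(th),np.cos(th)])
E
python3 st.py
```

```text
6.775 [0.59512574 0.01629255 0.10847499] [-1.01342922e-01  5.79799092e-01  1.48144165e+00  6.25666955e-05
  1.07988811e+00  7.35493212e-01] [ 1.10156308  0.51728049 -0.00229678]
th -47.94886477754788 rad 0.051722537200012846 tan 0.015147052914549791
```

>>> {"fn": "apply_moves", "kwargs": {
  "motion": "0 -0.74 0.165 0 0 0 0.14;0 -0.74 0.165 0 0 0 0.14;0 -0.74 0.165 0 0 0 0.14;0 -0.74 0.165 0 0 0 0.14;0 -0.74 0.165 0 0 0 0.14;0 -0.74 0.165 0 0 0 0.14;0 -0.74 0.165 0 0 0 0.14;0 -0.74 0.165 0 0 0 0.14;0 -0.74 0.165 0 0 0 0.14;0 -0.74 0.165 0 0 0 0.14;0 0 0 0 0 0 0"
}}

```text
time: 8.15
tool_pos: [0.529, -0.0055, 0.1086]
tool_rot: [-3.141, -0.001, -0.664]
contact_force: [1.2, -1.3, 0.6]
opening: 0.0005
grip_force: 0.3
```

```bash
python3 st.py; python3 - <<'E'
from g import *
p=robot.read_camera('side');t=robot.read_camera('top')
a=cv2.resize(p['img'][170:270,200:320],(480,400),interpolation=cv2.INTER_CUBIC)
b=cv2.resize(t['img'][160:245,235:320],(400,400),interpolation=cv2.INTER_CUBIC)
cv2.imwrite('pics/s4.png',np.hstack([a[:,:400],b])[...,::-1])
E
```

```text
8.15 [ 0.52897939 -0.00551638  0.10856258] [-1.55234945e-01  4.73841370e-01  1.67613008e+00 -2.38159353e-04
  9.90845471e-01  2.07960350e+00] [ 1.15820839 -1.27756821  0.64706024]
th -128.03934213861703 rad 0.05191599276706003 tan 0.014900232116170024
```

View pics/s4.png

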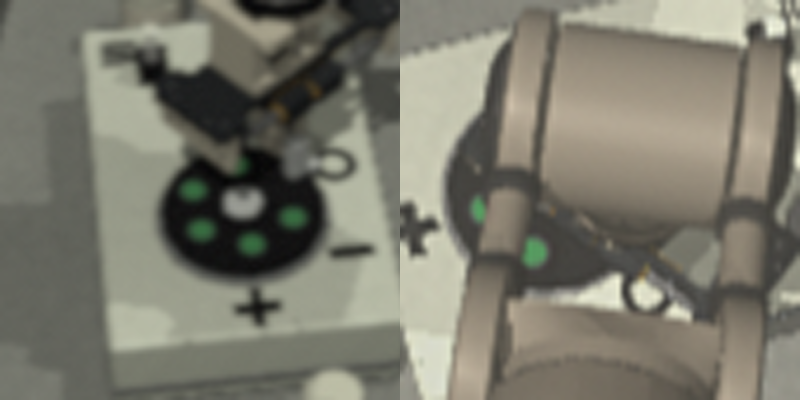

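The side crop shows the tab at (297,158), just short of the ring at (330,162). I'll push 7° more, back off along +x, and rise.

>>> {"fn": "apply_moves", "kwargs": {
  "motion": "0 -0.32 0.07 0 0 0 0.061;0 -0.32 0.07 0 0 0 0.061;0 0 0 0 0 0 0;0 0 0 0 0 0 0;0 1 0 0 0 0 0;0 1 0 0 0 0 0;0 0 0 -4 0 0 0;0 0 0 -4 0 0 0;0 5 0 0 0 0 0;0 5 0 0 0 0 0;0 5 0 0 0 0 0;0 0 0 0 0 0 0"
}}

```text
time: 9.75
tool_pos: [0.6438, -0.1267, 0.1865]
tool_rot: [3.141, 0.001, -0.794]
contact_force: [-0.3, 0.4, -0.4]
opening: 0.0001
grip_force: 0.0
```

```bash
python3 st.py; python3 - <<'E'
from g import *
p=robot.read_camera('side');t=robot.read_camera('top')
a=cv2.resize(p['img'][170:270,200:320],(480,400),interpolation=cv2.INTER_CUBIC)
b=cv2.resize(t['img'][160:245,235:320],(400,400),interpolation=cv2.INTER_CUBIC)
cv2.imwrite('pics/s5.png',np.hstack([a[:,:400],b])[...,::-1])
for d in (-120,-125,-130,-136,-140,-145):
    c=np.radians(d); X=[q[0]+.052*np.cos(c),q[1]+.052*np.sin(c),.131]
    print(d,(proj(p,X)-[200,170])*4,(proj(t,X)-[235,160])*400/85)
for n in('tab','aim','face_cw','label_ring'):
  for pic in(p,t): print(n,[(r['centre'].round(3) if hasattr(r['centre'],'round') else r['centre'],r['score']) for r in robot.search_frame(n,pic)[:1]])
E
```

```text
9.75 [ 0.64378836 -0.12666875  0.18650445] [-3.10826939e-01  6.16690305e-01  1.18258944e+00 -3.18761800e-04
  1.34318492e+00  2.05390358e+00] [-0.25968523  0.40286352 -0.44318616]
th -135.48496183584615 rad 0.05262047696402944 tan 0.18838398358116437
-120 [285.73055761 128.71637808] [219.20193477 220.50698265]
-125 [290.44003042 131.51790548] [215.28556958 226.92516852]
-130 [294.81342255 134.61405312] [210.81552942 232.98487954]
-136 [299.5715456  138.68855185] [204.76820851 239.71740658]
-140 [302.42215876 141.60395911] [200.35287449 243.84397923]
-145 [305.59840129 145.44951039] [194.43949869 248.55883849]
tab [([0.5463, 0.0493, 0.0959], 0.58)]
tab [([0.548, 0.0417, 0.0955], 0.7)]
aim [([0.5451, 0.0455, 0.096], 0.68)]
aim [([0.5461, 0.0437, 0.0968], 0.98)]
face_cw [([0.5858, -0.4335, 0.0428], 0.61)]
face_cw [([0.3173, -0.3223, 0.0246], 0.61)]
label_ring [([0.5592, 0.0475, 0.0774], 0.4)]
label_ring [([0.5475, 0.0409, 0.098], 0.19)]
```

View pics/s5.png

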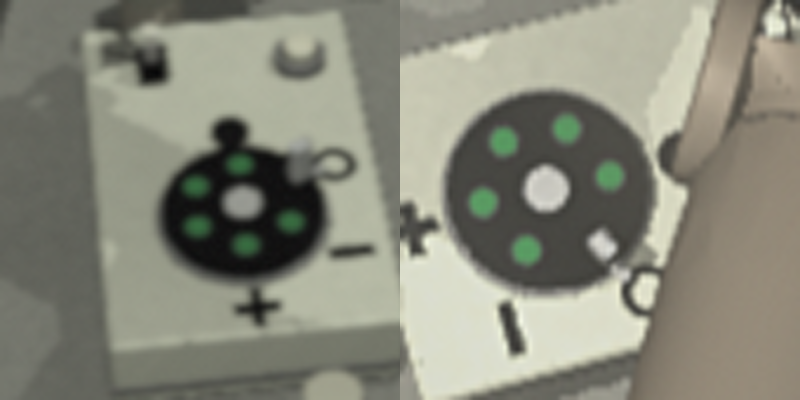

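The tab now stands at the ring, at crop (602,243). That corresponds to about −137° against the target −136°. Next is the read key.

```bash
python3 - <<'E'
from g import *
goto([.5255,-.1265,.112],robot.observe()['tool_rot'][2])
E
```

```text
shift cm (tool): [-7.98  8.56  7.66] turn z: -0.0
```

>>> {"fn": "apply_moves", "kwargs": {
  "motion": "0 -2.66 2.86 0 0 0 0;0 -2.66 2.85 0 0 0 0;0 -2.66 2.85 0 0 0 0;0 0 0 0 0 0 0;0 0 0 3 0 0 0;0 0 0 3 0 0 0;0 0 0 1.5 0 0 0;0 0 0 0 0 0 0"
}}

```text
time: 11.25
tool_pos: [0.5257, -0.1267, 0.1125]
tool_rot: [3.141, 0.001, -0.791]
contact_force: [-0.2, -0.2, -0.4]
opening: 0.0003
grip_force: 0.0
```

>>> {"fn": "apply_moves", "kwargs": {
  "motion": "0 0 0 0.6 0 0 0;0 0 0 0.4 0 0 0;0 0 0 0.3 0 0 0;0 0 0 0.3 0 0 0;0 0 0 0 0 0 0;0 0 0 0 0 0 0"
}}

```text
time: 12.0
tool_pos: [0.5259, -0.127, 0.0976]
tool_rot: [-3.141, -0.001, -0.791]
contact_force: [-0.1, 0.2, 4.1]
opening: 0.0005
grip_force: 2.0
```

>>> {"fn": "apply_moves", "kwargs": {
  "motion": "0 0 0 0.2 0 0 0;0 0 0 0.15 0 0 0;0 0 0 0 0 0 0;0 0 0 0 0 0 0"
}}

```text
time: 12.5
tool_pos: [0.526, -0.1271, 0.096]
tool_rot: [-3.141, -0.002, -0.791]
contact_force: [-5.0, 2.3, 21.1]
opening: 0.0003
grip_force: 10.3
```

The key is at its bottom stop (z 0.096, force up to 21 N). Releasing straight up and clearing away.

>>> {"fn": "apply_moves", "kwargs": {
  "motion": "0 0 0 -1 0 0 0;0 0 0 -2 0 0 0;0 0 0 -4 0 0 0;0 0 0 -4 0 0 0;0 0 0 0 0 0 0;0 4 0 0 0 0 0;0 4 0 0 0 0 0;0 4 0 0 0 0 0;0 4 0 0 0 0 0;0 0 0 0 0 0 0;0 0 0 0 0 0 0"
}}

```text
time: 13.88
tool_pos: [0.6371, -0.24, 0.2019]
tool_rot: [3.141, 0.003, -0.791]
contact_force: [-0.1, -0.5, 0.2]
opening: 0.0001
grip_force: 0.0
```

```bash
python3 st.py; python3 - <<'E'
from g import *
p=robot.read_camera('side');t=robot.read_camera('top')
a=cv2.resize(p['img'][170:270,200:320],(480,400),interpolation=cv2.INTER_CUBIC)
b=cv2.resize(t['img'][160:245,235:320],(400,400),interpolation=cv2.INTER_CUBIC)
cv2.imwrite('pics/s6.png',np.hstack([a[:,:400],b])[...,::-1])
E
```

```text
13.875 [ 0.63710206 -0.24000929  0.2019427 ] [-4.72879351e-01  6.57697439e-01  1.06522040e+00  3.12501636e-04
  1.42216013e+00  1.88907224e+00] [-0.13119747 -0.49303574  0.22464499]
th -135.33261784949985 rad 0.13755374028006584 tan 0.26415077909376294
```

View pics/s6.png

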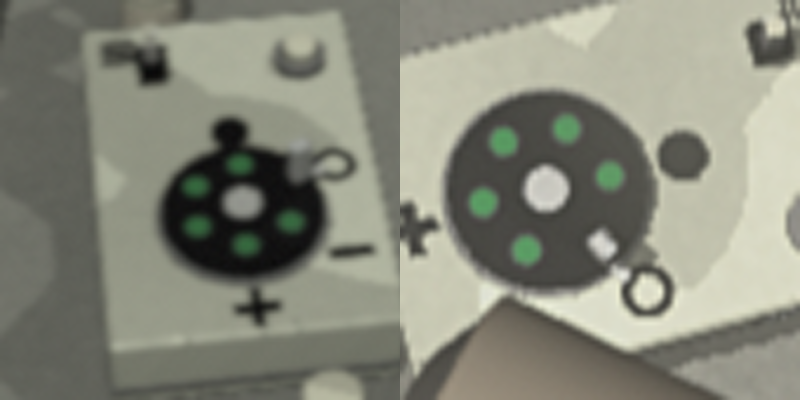

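The tab (602,243) points squarely at the ring (647,290), the key is back up, the cuvette is in place, and the arm is clear.

```bash
python3 -c "
from cell import robot
print(robot.hand_in())"
```

```text
the job is handed in; nothing more can be done
None
```

The tab was pushed clockwise to the ring (about 1° off by camera estimate), the read key was pressed to its stop and released, nothing else was seen to move, and the job is handed in; hand-in returned no verdict.

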